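# Clamp a glued printing block with the coarse and fine knobs

## Task

Clamp the freshly glued printing block in the blue press: turn the big black outer knob clockwise until you feel the foot come to bear lightly on the block (about 10 N on the block, no more), then turn the small red inner knob clockwise until its white line points at the green mark. Do not force the press, or the glue is squeezed out, and leave everything else on the table alone.

Things in the scene. Friction and masses are not known exactly. Their poses are not given: they have to be found in the camera images.
- coarse_grip (a point): Coarse outer knob of the blue press: black, fluted, round, 56 mm diameter, 24 mm tall, upright axis. The point is on the axis at its half height, 15 mm above the flat top of the press head (90 x 250 mm, long side along the press's y). On that top, nuts 22 mm wide rise 8 mm, 100 mm from the axis on either side.
- coarse_knob (a joint): Coarse knob's angle, rad, growing clockwise from above: 0 at the start (foot up), end stop 2.4. Lowers quill, foot and fine knob 10 mm per rad; stays where left. Drag 0.34 N m (may act either way on a hand at rest); once the foot bears, 0.010 N m more, counter-clockwise on the hand, per newton on the block. Block met after 0.5 to 1.7 rad: packing height varies, unmeasured.
- fine_grip (a point): Fine inner knob on the same axis, above the coarse one on the quill's spindle (14 mm thick): red, round, 28 mm diameter, 22 mm tall, white line on its top from centre to rim. The point is on the axis at its half height, 44 mm above the coarse knob's point at the start; it sinks with the quill (10 mm per rad of coarse knob) but turns independently.
- fine_knob (a joint): Angle of the fine knob, rad, growing clockwise from above; 0 to 0.6 at the start, stops at 0 and 4.2. At 3.0 its white line points at the green mark (on the head's top beside the coarse knob, on the press's +x side). Lowers the foot 1.2 mm per rad (the knob itself keeps its height); drag 0.08 N m; stays where left.
- foot: Aluminium foot of the press, a disc of 54 mm diameter, 10 mm thick, on the knobs' axis above the block (wooden, 90 x 75 x 28 mm, lying on cork packing on the base plate). Origin at the centre of its underside. It is sprung: once it bears on the block, each further mm of lowering adds about 3.8 N.
- press: The press: blue base plate 160 (x) by 250 (y) by 25 mm, two steel columns, blue head whose top is 192 mm above the table. Origin on the table, on the axis of the knobs; z up; its yaw varies.
- spare_block: Bystander: dark wooden block with a blue face, 90 x 75 x 28 mm. Origin at its underside.
- glue: Bystander: white glue bottle, 60 mm diameter, 150 mm tall. Origin at its underside.
- dye_blue: Bystander: blue jar, 64 mm diameter, 75 mm tall. Origin at its underside.
- dye_violet: Bystander: violet jar, 64 mm diameter, 75 mm tall. Origin at its underside.
- brush: Bystander: brush lying on the table.
- mug: Bystander: white mug, 80 mm diameter, 90 mm tall. Origin at its underside.
- spatula: Bystander: spatula lying on the table.

How it is judged (in metres and radians):
On the way, in this order (a step that is already met when the one before it is completed fails the run):
1. the coarse knob has brought the foot to bear lightly on the block (6 to 14 N), the fine knob not yet turned (contact force between foot and anything else between 6 and 14 N and value of joint fine_knob below 0.8 rad), for 0.3 s.
2. the fine knob's white line is brought to the green mark (within 0.2 rad) (value of joint fine_knob between 2.8 and 3.2 rad), for 0.2 s.
At the end, for the whole second after the job is handed in: The fine knob's white line is within 0.2 rad of the green mark and the foot presses on the block with 15 to 29 N (all of step 2 and contact force between foot and anything else between 15 and 29 N); the robot touches nothing.
It fails at once if the press is forced: more than 31 N on the block (contact force between foot and anything else above 31 N).
It fails at once if the coarse knob is used to clamp: more than 18 N before the fine knob has been turned (contact force between foot and anything else above 18 N and value of joint fine_knob below 0.8 rad).
It fails at once if a bystander is moved by more than 20 mm (distance of any of spare_block, glue, dye_blue, dye_violet, brush, mug, spatula from where it was at the start of the episode above 0.02 m).
It also fails if it takes over 72 s, if anything falls off the work surface, if the arm or the gripper's body presses on something with over 40 N, if the wrist force passes 120 N, or if a joint passes its speed limit or range.

## Robot

A 6-joint arm with a two-finger parallel gripper is mounted at the origin on the work surface. World frame = base frame: x ahead of the robot, y to its left, z up, the work surface at z = 0. Lengths are in mm, angles in rad, forces in N, time in s.
With the tool pointing down it reaches from about 250 to 850 mm from the base axis. Payload 12.5 kg.
Tool frame: the origin (TCP) lies at the very end of the fingers, on their centre line; the grasp point (between the pads) lies 19 mm behind it (ctrl.grip_depth is the z of the grasp point in the tool frame, in mm); z points along the fingers, y is the line along which they close (so a half turn about z gives the same grasp; the last joint's range is limited). The gripper opens to 93 mm and grips with 3 to 60 N. Pads are 15 mm wide; open, the fingers measure 128 mm over their backs; the gripper's body (75 mm by 188 mm) begins 65 mm behind the grasp point.
Start: joints at [1.209, 0.351, 1.652, -0, 1.139, -0.085], TCP at [150.272, 529.058, 218.633] pointing down, gripper open.
Joint ranges: [-2.75, 2.75], [-0.79, 2.1], [0.01, 2.65], [-1.57, 4.71], [0.07, 3.14], [-2.87, 2.87]. Speed limits (rad/s): [2.22, 2.22, 2.79, 3.14, 3.14, 3.14].

## Interface

Orientations are given as [roll, pitch, yaw] about the fixed x, y, z axes, in that order (R = Rz(yaw) Ry(pitch) Rx(roll)).
In Python, from rig import ctrl, read_camera, workorder gives the robot as it stands.
- The arm moves only by the tool drive_tool, never from a script. Its argument "increments" is text: rows parted by semicolons, each of 4 numbers parted by spaces: the shift along the tool's x, y, z in mm, then the turn about the tool's z in degrees. In form: x y z turn; .... A call has 1 to 10 rows; each row is the pose to reach, as a shift and turn from the pose commanded when the call began, along the tool's axes at that moment; what a row does not reach only later rows make up. A row lasts 1/10 s, in which the tool goes at most 50 mm and 8.59 degrees, less where a joint would pass 70% of its speed; a pose out of reach is approached as far as the arm can. A call with a gripper value outside its range is refused whole. "fingers" is the opening, from 0 (shut) to 1 (fully open), set as the call begins (left out, the last holds). The fingers move at their own pace and stop on an object; the grip force is fixed at half the most. Time passes only in rows, so rows that repeat a pose let the fingers close. It gives the time, the measured TCP pose, the force, the opening and the grip force at its end, in the units of the state.
- ctrl.get_obs(): the state, without advancing time (a new reading comes with each control period).
- read_camera(name): name is "scene" or "side" or "wrist"; returns a dict with "img" (420x560x3 uint8, red, green, blue), "range_z" (420x560 float32, mm along the optical axis (not along the pixel's ray), 0 where there is no reading), "fx", "fy", "cx", "cy" (pixels), "world_to_cam" (4x4, takes a point from world to camera coordinates). Camera axes: x right, y up, looking along -z (the intrinsics and any distortion apply to the point x, -y, -z); pixel columns grow to the right and rows downward; lengths in mm; the calibration is good to about 2 mm. A picture is of the moment at which its call begins.
- workorder.finish_job(): hands the job in; it is judged then, once.
The state is a dict: "clock": time; "qpos": joint angles; "dq": joint speeds; "effort": joint torques, N m; "ee_pos": TCP position; "eef_rot": TCP orientation; "contact_force": force on the tool from outside, world axes, zero at the start; "torque": the same for the moment, N m; "width": finger opening in mm; "finger_force": force on a finger pad.
Only numpy, scipy, OpenCV 4.12 (cv2) and the standard library are available. Lean on these libraries where they do the work, as an engineer would, in place of code of your own. Each camera call takes 0.05 s, during which the arm holds its last target. There are 200 camera calls.

## Working session

There is one attempt and no reset: what is moved stays moved. The work goes in short steps, Python scripts to look and compute and a tool call to move; the robot and the scene stay as the last step left them, time stands still between calls to the robot, and variables do not carry over. Pictures are saved under pics/ and viewed, at most 10 in all, crops included, and the job is handed in when it is done.

Besides the shell and the picture viewer there is one more tool, called as name(argument=value, ...) on one line, values as JSON. drive_tool: Moves the arm, as the interface text tells. Its arguments: {"type":"object","properties":{"increments":{"type":"string"},"fingers":{"type":"number"}},"required":["increments"]}

```bash
mkdir -p pics; ls; python3 - <<'E'
from rig import ctrl, read_camera
import cv2,numpy as np
a=[]
for n in ["scene","side","wrist"]:
    c=read_camera(n); np.savez(f"{n}0.npz",**c); cv2.imwrite(f"pics/{n}0.png",c["img"][:,:,::-1])
    a.append(c["img"][:,:,::-1])
print(ctrl.get_obs(), ctrl.grip_depth)
E
```

```text
pics
{'clock': 0.15, 'qpos': array([ 1.20935229e+00,  3.51115622e-01,  1.65224324e+00, -1.25265634e-05,
        1.13910514e+00, -8.45853415e-02]), 'dq': array([-2.13049520e-03,  1.93404340e-04, -3.05176955e-03, -3.09801645e-04,
       -1.67472452e-03, -5.38365140e-05]), 'effort': array([ 1.19175343e-04, -4.97465372e+01, -2.85342622e+01,  6.99087395e-02,
        2.46294332e-02, -3.23236554e-05]), 'ee_pos': array([150.21551428, 528.82665109, 218.23623669]), 'eef_rot': array([-3.14072346e+00, -6.22833238e-05,  2.86473917e+00]), 'contact_force': array([-0.2694096 , -0.43548627,  0.14473784]), 'torque': array([-0.04769838, -0.00622347, -0.03574823]), 'finger_force': 0.0, 'width': 93.00631012999338} -18.8
```

View pics/scene0.png

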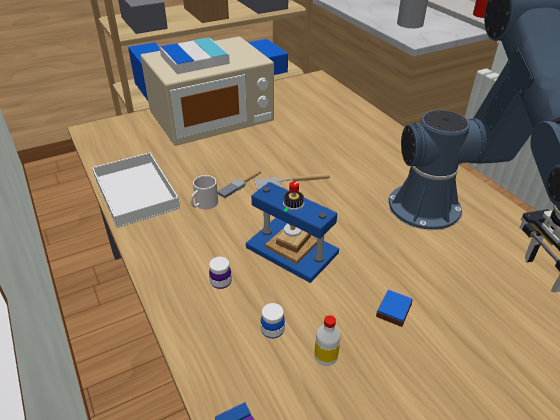

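View pics/side0.png

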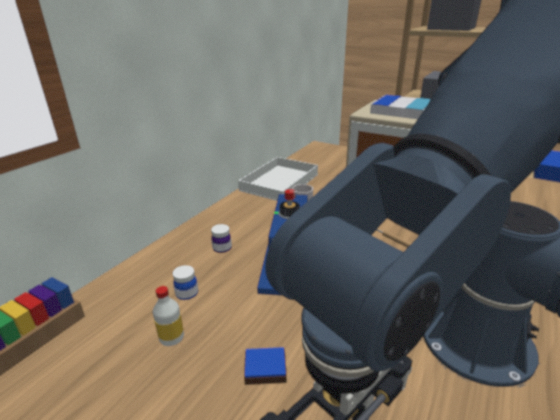

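The scene view shows the press: red knob at about (294,186), black knob at (293,200), green mark at (287,210). The side view shows the red knob at (290,195). Next I'll measure it.

```bash
cat > h.py <<'E'
import numpy as np, cv2
def pts(c):
    r=c["range_z"].astype(float); v,u=np.mgrid[:r.shape[0],:r.shape[1]]
    P=np.stack([(u-c["cx"])/c["fx"]*r,-(v-c["cy"])/c["fy"]*r,-r,np.ones_like(r)],-1)
    W=P@np.linalg.inv(c["world_to_cam"]).T
    W[r==0]=np.nan
    return W[...,:3]
def ray(c,u,v,z):
    T=np.linalg.inv(c["world_to_cam"]); d=T[:3,:3]@[(u-c["cx"])/c["fx"],-(v-c["cy"])/c["fy"],-1]
    return T[:3,3]+d*(z-T[2,3])/d[2]
def masks(c):
    h=cv2.cvtColor(c["img"],cv2.COLOR_RGB2HSV); H,S,V=h[...,0],h[...,1],h[...,2]
    return dict(red=((H<8)|(H>172))&(S>150)&(V>80),blue=(H>100)&(H<125)&(S>130),green=(H>45)&(H<85)&(S>120)&(V>60),
      black=(V<60),white=(S<70)&(V>150))
E
python3 - <<'E'
from h import *
for n in ["scene","side"]:
    c=dict(np.load(n+"0.npz")); print(n,[k for k in c],c["fx"],c["cx"],c["cy"]); W=pts(c); m=masks(c)
    print("cam",np.linalg.inv(c["world_to_cam"])[:3,3])
    box=np.zeros((420,560),bool)
    if n=="scene": box[165:285,235:350]=1
    else: box[180:300,255:310]=1
    for k in ["red","green"]:
        q=m[k]&box; vu=np.argwhere(q); print(k,len(vu),vu.mean(0),vu.min(0),vu.max(0),np.nanmedian(W[q],0))
    q=m["blue"]&box&(abs(W[...,2]-192)<8); p=W[q]; print("head",len(p),np.median(p[:,2]),cv2.minAreaRect(p[:,:2].astype(np.float32)))
    # by outline rays on z=192
    vu=np.argwhere(q); r=np.array([ray(c,u,v,192)[:2] for v,u in vu],np.float32); R=cv2.minAreaRect(r); print(R,cv2.boxPoints(R).tolist())
E
```

```text
scene ['img', 'range_z', 'fx', 'fy', 'cx', 'cy', 'world_to_cam'] 497.03508967225423 283.55424593519575 210.72371475977158
cam [1104.29802322  948.37993754 1091.34553361]
red 87 [186.77011494 293.56321839] [181 289] [192 298] [529.55923391 -16.28672959 257.44579766]
green 10 [209.3 285.3] [208 284] [211 287] [559.84701373  -5.73268089 192.73685002]
head 1297 191.29066095005203 ((527.3224487304688, -20.475494384765625), (90.77498626708984, 247.00762939453125), 24.37740135192871)
((530.2616577148438, -16.251937866210938), (94.36363220214844, 250.03857421875), 24.29778480529785) [[435.8164367675781, 78.2787094116211], [538.7020263671875, -149.6112518310547], [624.7069091796875, -110.78258514404297], [521.8212890625, 117.10737609863281]]
side ['img', 'range_z', 'fx', 'fy', 'cx', 'cy', 'world_to_cam'] 381.3461240150152 280.49944248583535 214.57319756121643
cam [ 65.65208545 785.21101153 710.93307338]
red 55 [194.36363636 288.85454545] [190 286] [198 292] [518.42313792 -13.31778779 257.63054742]
green 6 [212.5 276. ] [212 275] [213 277] [555.60121891  -7.08763557 194.04168955]
head 327 193.88837245655213 ((518.9097900390625, -19.405685424804688), (84.1056900024414, 239.02796936035156), 24.669736862182617)
((517.445556640625, -16.120574951171875), (84.1383056640625, 248.29678344726562), 24.66408348083496) [[427.4075622558594, 79.14640045166016], [531.0211791992188, -146.49826049804688], [607.4835205078125, -111.3875503540039], [503.86993408203125, 114.25711059570312]]
```

drive_tool(increments="0 0 -40 0; -10 -8 -80 0; -35 -28 -120 0; -65 -54 -150 0; -97 -81 -160 0; -129 -108 -160 0; -161 -135 -160 0; -193 -162 -160 0; -225 -188 -160 0; -255 -213 -160 0", fingers=1)

```text
clock: 1.15
ee_pos: [337.9, 252.9, 378.6]
eef_rot: [3.142, 0.0, 2.865]
contact_force: [0.5, 0.1, 0.3]
width: 93.4
finger_force: 0.0
```

drive_tool(increments="-30 -25 0 0; -62 -52 0 0; -94 -79 0 0; -126 -106 0 0; -158 -132 0 0; -190 -159 0 0; -215 -180 0 0; -235 -197 0 0; -248 -208 0 0; -253 -212 0 0")

```text
clock: 2.15
ee_pos: [523.2, -19.5, 378.2]
eef_rot: [-3.141, -0.001, 2.864]
contact_force: [0.3, 0.8, 0.1]
width: 93.1
finger_force: 0.0
```

```bash
python3 - <<'E'
from rig import ctrl, read_camera
from h import *
c=read_camera("wrist"); np.savez("wrist1.npz",**c); cv2.imwrite("pics/wrist1.png",c["img"][:,:,::-1])
o=ctrl.get_obs(); print(o["clock"],o["qpos"],o["ee_pos"],o["eef_rot"],o["contact_force"],o["torque"])
T=np.linalg.inv(c["world_to_cam"]); print(T,c["fx"])
E
```

```text
2.2 [-1.25835587e-01  1.85161431e-01  1.48022101e+00 -1.15899776e-04
  1.47688120e+00 -1.41903001e+00] [523.23564235 -19.35308799 378.24726704] [-3.14137716e+00 -6.45825392e-04  2.86400159e+00] [-1.0582784  -0.29963236 -0.52368206] [-0.032826    0.03381549  0.00270758]
[[ 2.74114726e-01 -9.21445094e-01 -2.75318098e-01  4.45680814e+02]
 [ 9.61696438e-01  2.62332296e-01  7.95092961e-02  2.69253632e+00]
 [-1.03862195e-03 -2.86567103e-01  9.58059610e-01  5.45246829e+02]
 [ 0.00000000e+00  0.00000000e+00  0.00000000e+00  1.00000000e+00]] 312.92430720320345
```

View pics/wrist1.png

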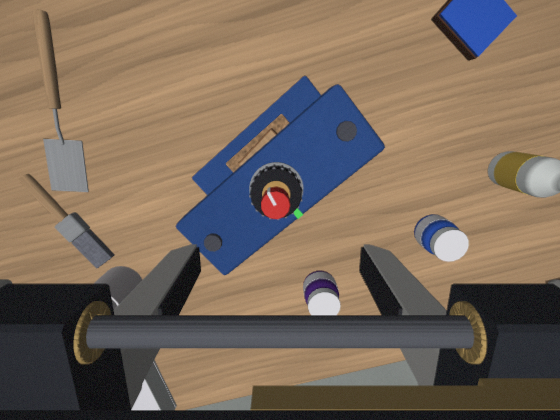

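Wrist view: red knob top at (276,205), its white line pointing up-left, the black knob around (276,190), and the green mark at (299,214). Next I'll compute centres.

```bash
cat >> h.py <<'E'
def measure(c,zred=262,zbl=219,show=True):
    m=masks(c); out={}
    n,l,s,ce=cv2.connectedComponentsWithStats(m["red"].astype(np.uint8)); i=1+s[1:,4].argmax(); r=l==i
    u0,v0=ce[i]; x,y,w,h=s[i,:4]
    yy,xx=np.mgrid[:420,:560]
    near=np.hypot(xx-u0,yy-v0)
    # white line inside convex hull of red
    hull=cv2.convexHull(np.argwhere(r)[:,::-1].astype(np.int32)); hm=np.zeros((420,560),np.uint8); cv2.fillConvexPoly(hm,hull,1)
    wh=(hm>0)&m["white"]
    W=pts(c); topr=(hm>0)&(np.abs(W[...,2]-np.nanmax(np.where(hm>0,W[...,2],np.nan)))<3)
    z=np.nanmedian(W[topr][:,2]); 
    P=np.array([ray(c,a,b,z)[:2] for b,a in np.argwhere(topr)],np.float32)
    ctr,rad=cv2.minEnclosingCircle(P)
    out["fine_top"]=(z,ctr,rad)
    L=np.array([ray(c,a,b,z)[:2] for b,a in np.argwhere(wh)])
    g=m["green"]&(near<80)
    G=np.array([ray(c,a,b,192)[:2] for b,a in np.argwhere(g)]).mean(0) if g.any() else None
    out["green"]=G
    if len(L): d=L.mean(0)-ctr; out["line_deg"]=np.degrees(np.arctan2(d[1],d[0])); out["nline"]=len(L)
    b=m["black"]&(near<60)&(abs(W[...,2]-zbl)<4)
    if b.sum()>20:
        B=np.array([ray(c,a,bb,zbl)[:2] for bb,a in np.argwhere(b)],np.float32); out["coarse"]=cv2.minEnclosingCircle(B)
    bl=m["blue"]&(abs(W[...,2]-192)<8)&(near<200)
    if bl.sum()>500:
        B=np.array([ray(c,a,bb,192)[:2] for bb,a in np.argwhere(bl)],np.float32); out["head"]=cv2.minAreaRect(B)
    return out
E
python3 - <<'E'
from h import *
c=dict(np.load("wrist1.npz"))
for k,v in measure(c).items(): print(k,v)
E
```

```text
fine_top (np.float64(262.82560914273745), (521.4512939453125, -23.775407791137695), 13.91171646118164)
green [558.03104292  -7.76389148]
line_deg -163.2247526724338
nline 45
coarse ((520.9024658203125, -23.541540145874023), 28.28015899658203)
head ((520.9957885742188, -24.108184814453125), (88.69940185546875, 245.76846313476562), 24.5252685546875)
```

drive_tool(increments="0.6 -3.9 40 0; 0.6 -3.9 80 0; 0.6 -3.9 110 0; 0.6 -3.9 135 0; 0.6 -3.9 150 0; 0.6 -3.9 162 0; 0.6 -3.9 170 0; 0.6 -3.9 176 0; 0.6 -3.9 180 0; 0.6 -3.9 180 0")

```text
clock: 3.2
ee_pos: [521.1, -22.1, 198.6]
eef_rot: [3.142, -0.0, 2.865]
contact_force: [-0.2, 0.5, 0.8]
width: 93.0
finger_force: 0.0
```

drive_tool(increments="0 0 0 0; 0 0 0 0; 0 0 0 0; 0 0 0 0; 0 0 0 0; 0 0 0 0; 0 0 0 0", fingers=0)

```text
clock: 3.9
ee_pos: [520.9, -23.2, 198.8]
eef_rot: [-3.14, -0.0, 2.865]
contact_force: [-2.6, -6.5, 1.7]
width: 55.2
finger_force: 30.0
```

```bash
cat > st.py <<'E'
from rig import ctrl
import numpy as np
np.set_printoptions(precision=3,suppress=True)
o=ctrl.get_obs(); print(o["clock"],o["qpos"],o["ee_pos"],o["eef_rot"],o["contact_force"],o["torque"],o["width"],o["finger_force"],"eff",o["effort"][5])
E
python3 st.py
```

```text
3.9 [-0.133  0.322  1.746 -0.002  1.074 -1.426] [520.902 -23.152 198.759] [-3.14  -0.     2.865] [-2.591 -6.47   1.736] [-1.141  0.417 -0.038] 55.207407980383856 30.000041127204895 eff 0.013351949164643884
```

drive_tool(increments="0 -1 0 1; 0 -1 0 3; 0 -1 0 6; 0 -1 0 9; 0 -1 0 11; 0 -1 0 12; 0 -1 0 13; 0 -1 0 14; 0 -1 0 15; 0 -1 0 16")

```text
clock: 4.9
ee_pos: [521.1, -22.7, 198.8]
eef_rot: [3.141, 0.0, 2.584]
contact_force: [2.0, 5.0, 1.6]
width: 55.2
finger_force: 30.0
```

```bash
python3 st.py
```

```text
4.9 [-0.133  0.322  1.747  0.001  1.073 -1.147] [521.113 -22.741 198.755] [3.141 0.    2.584] [2.043 4.967 1.56 ] [ 0.997 -0.412  0.379] 55.24663517351332 29.999695122241974 eff 0.05289842840284109
```

drive_tool(increments="0 0 0 1; 0 0 0 2; 0 0 0 3; 0 0 0 4; 0 0 0 5; 0 0 0 6; 0 0 0 7; 0 0 0 8; 0 0 0 9; 0 0 0 10")

```text
clock: 5.9
ee_pos: [521.4, -22.5, 198.8]
eef_rot: [3.14, 0.0, 2.41]
contact_force: [3.3, 7.3, -0.1]
width: 55.2
finger_force: 30.0
```

```bash
python3 st.py
```

```text
5.9 [-0.133  0.322  1.746  0.002  1.072 -0.973] [521.362 -22.454 198.772] [3.14 0.   2.41] [ 3.258  7.285 -0.115] [ 1.286 -0.642  0.359] 55.21196543773667 29.99954402446747 eff 0.0593396695330739
```

```bash
cat > s.py <<'E'
from rig import ctrl
import numpy as np
o=ctrl.get_obs(); l="%.2f yaw %.4f turned %.3f F %s tz %.3f w %.2f\n"%(o["clock"],o["eef_rot"][2],2.865-o["eef_rot"][2],np.round(o["contact_force"],1),o["torque"][2],o["width"])
print(l); open("log","a").write(l)
E
cat s.py >/dev/null
```

drive_tool(increments="0 0.2 0 1; 0 0.5 0 2; 0 0.5 0 3; 0 0.5 0 4; 0 0.5 0 5")

```text
clock: 6.4
ee_pos: [521.5, -22.3, 198.8]
eef_rot: [3.14, -0.0, 2.323]
contact_force: [2.5, 6.5, 1.0]
width: 55.4
finger_force: 30.0
```

```bash
python3 s.py
```

```text
6.40 yaw 2.3225 turned 0.542 F [2.5 6.5 1. ] tz 0.312 w 55.39
```

drive_tool(increments="0 0 0 1; 0 0 0 2; 0 0 0 3; 0 0 0 4; 0 0 0 5")

```text
clock: 6.9
ee_pos: [521.6, -22.2, 198.8]
eef_rot: [3.14, -0.0, 2.235]
contact_force: [4.1, 7.4, 0.2]
width: 55.5
finger_force: 30.0
```

```bash
python3 s.py
```

```text
6.90 yaw 2.2353 turned 0.630 F [4.1 7.4 0.2] tz 0.377 w 55.51
```

drive_tool(increments="0 0 0 1; 0 0 0 2; 0 0 0 3; 0 0 0 4; 0 0 0 5")

```text
clock: 7.4
ee_pos: [521.8, -22.1, 198.8]
eef_rot: [3.14, -0.0, 2.148]
contact_force: [3.5, 8.5, -0.3]
width: 55.5
finger_force: 30.0
```

```bash
python3 s.py
```

```text
7.40 yaw 2.1480 turned 0.717 F [ 3.5  8.5 -0.3] tz 0.330 w 55.50
```

```bash
python3 - <<'E'
from h import *
from rig import read_camera
c=dict(np.load("scene0.npz")); W=pts(c)
for v in range(224,256,2): print(v,[ "%.0f"%z for z in W[v,272:318:3,2]])
T=np.linalg.inv(c["world_to_cam"])
cv2.imwrite("pics/crop.png",cv2.resize(c["img"][180:280,235:350,::-1],None,fx=6,fy=6,interpolation=cv2.INTER_CUBIC)[:600])
E
```

```text
224 ['23', '26', '26', '25', '28', '91', '119', '161', '164', '171', '176', '180', '182', '191', '191', '191']
226 ['27', '20', '27', '24', '95', '92', '106', '107', '156', '161', '167', '172', '178', '184', '189', '191']
228 ['28', '25', '22', '23', '95', '93', '97', '97', '95', '152', '162', '165', '169', '176', '182', '189']
230 ['26', '19', '25', '40', '96', '97', '94', '95', '94', '95', '66', '160', '163', '170', '176', '179']
232 ['25', '20', '38', '69', '74', '93', '94', '94', '92', '95', '67', '71', '153', '160', '167', '173']
234 ['26', '27', '39', '68', '69', '89', '96', '93', '91', '72', '68', '73', '64', '153', '156', '165']
236 ['21', '42', '68', '71', '64', '72', '69', '85', '69', '70', '71', '68', '54', '39', '27', '159']
238 ['41', '41', '68', '68', '68', '65', '66', '68', '69', '74', '62', '60', '42', '39', '44', '112']
240 ['42', '41', '58', '65', '70', '65', '69', '74', '69', '67', '67', '58', '41', '41', '37', '107']
242 ['43', '42', '53', '58', '62', '66', '68', '67', '71', '67', '56', '47', '43', '41', '38', '94']
244 ['42', '41', '42', '51', '58', '60', '67', '72', '72', '60', '53', '43', '38', '45', '35', '88']
246 ['45', '38', '45', '40', '48', '50', '58', '63', '71', '60', '40', '42', '40', '37', '28', 'nan']
248 ['39', '39', '42', '38', '44', '43', '49', '54', '60', '50', '41', '40', '44', '33', '19', '76']
250 ['31', '38', '40', '43', '39', '38', '39', '43', '52', '45', '40', '36', '37', '26', '27', '70']
252 ['25', '28', '38', '39', '42', '37', '42', '41', '42', '37', '43', '39', '26', '23', '31', '59']
254 ['27', '26', '24', '32', '42', '40', '41', '42', '42', '41', '41', '27', '22', '23', '27', '53']
```

View pics/crop.png

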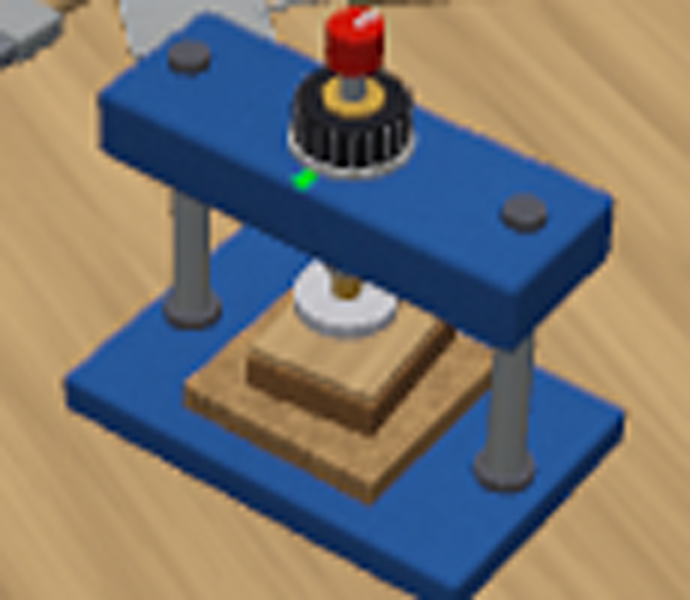

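The crop shows the white foot above the wooden block. Depth puts the foot top at about 95 mm and the block top at about 69 mm, so the gap is about 16 mm and contact should come near 1.6 rad. I'll turn on towards that.

drive_tool(increments="0.2 0.3 0 1; 0.5 0.7 0 2; 0.5 0.7 0 3; 0.5 0.7 0 4; 0.5 0.7 0 5; 0.5 0.7 0 6; 0.5 0.7 0 7; 0.5 0.7 0 8; 0.5 0.7 0 9; 0.5 0.7 0 10")

```text
clock: 8.4
ee_pos: [522.1, -21.9, 198.8]
eef_rot: [3.14, 0.0, 1.973]
contact_force: [5.5, 3.5, -0.9]
width: 55.5
finger_force: 30.0
```

```bash
python3 s.py
```

```text
8.40 yaw 1.9732 turned 0.892 F [ 5.5  3.5 -0.9] tz 0.347 w 55.53
```

drive_tool(increments="0 0 0 1; 0 0 0 2; 0 0 0 3; 0 0 0 4; 0 0 0 5; 0 0 0 6")

```text
clock: 9.0
ee_pos: [522.3, -21.8, 198.8]
eef_rot: [3.14, 0.0, 1.868]
contact_force: [7.8, 5.1, -1.2]
width: 55.9
finger_force: 30.0
```

```bash
python3 s.py
```

```text
9.00 yaw 1.8685 turned 0.997 F [ 7.8  5.1 -1.2] tz 0.340 w 55.93
```

drive_tool(increments="0 0 0 1; 0 0 0 2; 0 0 0 3; 0 0 0 4; 0 0 0 5; 0 0 0 6")

```text
clock: 9.6
ee_pos: [522.5, -21.8, 198.8]
eef_rot: [3.139, 0.0, 1.764]
contact_force: [8.8, 5.5, -2.8]
width: 55.3
finger_force: 30.0
```

```bash
python3 s.py; python3 - <<'E'
from h import *
c=dict(np.load("scene0.npz")); W=pts(c)[...,2]; I=c["img"].astype(int)
# foot: bright gray top ; block top
w=np.zeros(W.shape,bool); w[224:237,284:302]=1
f=w&(I.min(-1)>150)&(abs(W-95)<8); b=np.zeros(W.shape,bool); b[236:246,286:298]=1; b&=abs(W-69)<8
print(f.sum(),W[f].mean(),np.median(W[f]),b.sum(),W[b].mean(),np.median(W[b]))
E
```

```text
9.60 yaw 1.7637 turned 1.101 F [ 8.8  5.5 -2.8] tz 0.375 w 55.34

101 94.28960851415644 94.39188757772706 109 68.1240096902812 68.56064919043683
```

drive_tool(increments="0.2 0.5 0 1; 0.4 1 0 2; 0.4 1 0 3; 0.4 1 0 4; 0.4 1 0 5; 0.4 1 0 6; 0.4 1 0 7; 0.4 1 0 8; 0.4 1 0 9; 0.4 1 0 10")

```text
clock: 10.6
ee_pos: [522.9, -21.7, 198.8]
eef_rot: [3.14, 0.001, 1.589]
contact_force: [6.9, -0.7, -1.0]
width: 55.6
finger_force: 30.0
```

```bash
python3 s.py
```

```text
10.60 yaw 1.5892 turned 1.276 F [ 6.9 -0.7 -1. ] tz 0.299 w 55.62
```

drive_tool(increments="0 0 0 1; 0 0 0 2; 0 0 0 3; 0 0 0 4; 0 0 0 5; 0 0 0 6")

```text
clock: 11.2
ee_pos: [523.1, -21.7, 198.8]
eef_rot: [3.14, 0.0, 1.484]
contact_force: [8.7, -0.9, -1.5]
width: 55.5
finger_force: 30.0
```

```bash
python3 s.py
```

```text
11.20 yaw 1.4845 turned 1.381 F [ 8.7 -0.9 -1.5] tz 0.400 w 55.46
```

drive_tool(increments="0 0 0 1; 0 0 0 2; 0 0 0 3; 0 0 0 4; 0 0 0 5; 0 0 0 6")

```text
clock: 11.8
ee_pos: [523.4, -21.7, 198.8]
eef_rot: [3.139, 0.0, 1.38]
contact_force: [8.7, -1.6, -4.3]
width: 55.7
finger_force: 30.0
```

```bash
python3 s.py
```

```text
11.80 yaw 1.3797 turned 1.485 F [ 8.7 -1.6 -4.3] tz 0.342 w 55.71
```

drive_tool(increments="0 0.4 0 0.8; 0 0.8 0 1.6; 0 0.8 0 2.4; 0 0.8 0 3.2")

```text
clock: 12.2
ee_pos: [523.5, -21.8, 198.8]
eef_rot: [3.141, 0.0, 1.324]
contact_force: [4.9, -1.8, -0.3]
width: 55.4
finger_force: 30.0
```

```bash
python3 s.py
```

```text
12.20 yaw 1.3241 turned 1.541 F [ 4.9 -1.8 -0.3] tz 0.342 w 55.37
```

drive_tool(increments="0 0 0 0.7; 0 0 0 1.4; 0 0 0 2")

```text
clock: 12.5
ee_pos: [523.6, -21.7, 198.8]
eef_rot: [3.141, 0.0, 1.289]
contact_force: [5.2, -0.6, -0.4]
width: 55.7
finger_force: 30.0
```

```bash
python3 s.py
```

```text
12.50 yaw 1.2894 turned 1.576 F [ 5.2 -0.6 -0.4] tz 0.324 w 55.67
```

drive_tool(increments="0 0 0 0.7; 0 0 0 1.4; 0 0 0 2")

```text
clock: 12.8
ee_pos: [523.6, -21.8, 198.7]
eef_rot: [3.14, 0.0, 1.254]
contact_force: [7.0, -1.0, -0.5]
width: 55.6
finger_force: 30.0
```

```bash
python3 s.py
```

```text
12.80 yaw 1.2544 turned 1.611 F [ 7.  -1.  -0.5] tz 0.406 w 55.58
```

drive_tool(increments="0 0 0 0.7; 0 0 0 1.4; 0 0 0 2")

```text
clock: 13.1
ee_pos: [523.7, -21.8, 198.8]
eef_rot: [3.14, 0.0, 1.22]
contact_force: [7.3, -1.5, -0.4]
width: 55.4
finger_force: 30.0
```

```bash
python3 s.py
```

```text
13.10 yaw 1.2195 turned 1.645 F [ 7.3 -1.5 -0.4] tz 0.422 w 55.36
```

drive_tool(increments="0 0 0 0.7; 0 0 0 1.4; 0 0 0 2")

```text
clock: 13.4
ee_pos: [523.8, -21.8, 198.8]
eef_rot: [3.14, -0.0, 1.185]
contact_force: [7.3, -2.5, -1.2]
width: 55.5
finger_force: 30.0
```

```bash
python3 s.py; python3 - <<'E'
from h import *
from rig import read_camera
acc=[]
for i in range(3):
    c=read_camera("scene"); W=pts(c)[...,2]; I=c["img"].astype(int); acc.append(W)
    w=np.zeros(W.shape,bool); w[224:246,284:302]=1
np.savez("scene2.npz",**c)
W=np.mean(acc,0)
cv2.imwrite("pics/crop2.png",cv2.resize(c["img"][180:280,235:350,::-1],None,fx=6,fy=6,interpolation=cv2.INTER_CUBIC))
for v in range(226,256,2): print(v,[ "%.0f"%z for z in W[v,278:312:2]])
E
```

```text
13.40 yaw 1.1847 turned 1.680 F [ 7.3 -2.5 -1.2] tz 0.353 w 55.49

226 ['22', '26', '27', '25', '41', '112', '115', '117', '117', '154', '159', '164', '165', '171', '174', '175', '180']
228 ['24', '23', '25', '42', '78', '79', '100', '108', '110', '99', '80', '157', '160', '162', '165', '169', '176']
230 ['23', '24', '42', '77', '79', '79', '90', '95', '90', '78', '79', '80', '68', '157', '159', '163', '168']
232 ['42', '40', '69', '81', '77', '77', '82', '84', '84', '79', '80', '79', '69', '68', '67', '156', '159']
234 ['42', '71', '67', '78', '78', '78', '80', '80', '80', '79', '80', '80', '69', '67', '70', '60', '52']
236 ['69', '68', '70', '70', '78', '79', '81', '80', '77', '80', '78', '71', '72', '67', '64', '55', '45']
238 ['69', '69', '69', '68', '69', '74', '76', '76', '75', '74', '71', '69', '69', '63', '56', '47', '41']
240 ['61', '64', '66', '70', '68', '68', '70', '69', '68', '68', '70', '68', '63', '60', '46', '42', '41']
242 ['55', '60', '60', '62', '63', '71', '70', '69', '69', '68', '65', '67', '61', '47', '40', '41', '42']
244 ['45', '48', '51', '56', '61', '62', '64', '67', '70', '69', '68', '62', '53', '41', '42', '40', '41']
246 ['42', '41', '47', '49', '49', '56', '58', '61', '64', '66', '61', '54', '40', '42', '41', '42', '40']
248 ['40', '41', '42', '41', '42', '47', '51', '54', '56', '62', '54', '44', '40', '42', '41', '42', '36']
250 ['40', '44', '40', '44', '39', '43', '41', '45', '49', '51', '43', '42', '40', '42', 'nan', '33', '25']
252 ['34', '39', '40', '42', '40', '39', '41', '39', '40', '44', '42', '40', '43', '43', '36', '25', '24']
254 ['27', '30', '36', '37', '41', '39', '41', '39', '42', '39', '41', '41', '41', '35', '25', '26', '25']
```

View pics/crop2.png

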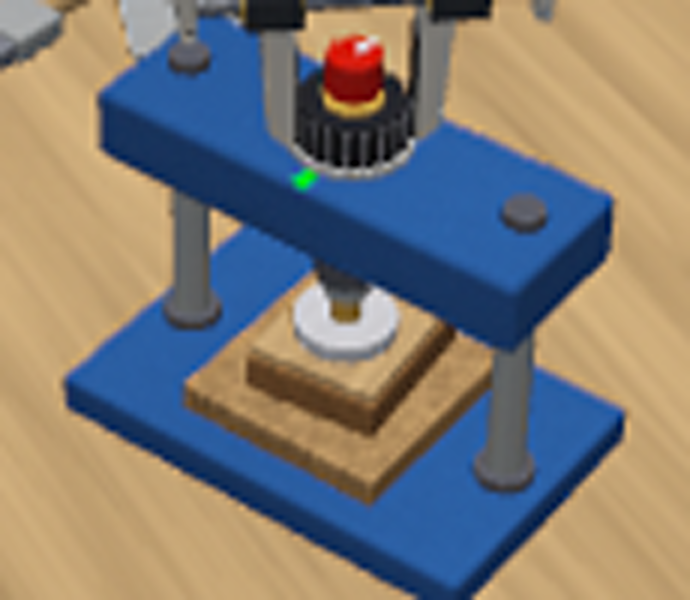

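The crop shows the foot resting on, or very near, the block, the fingers on the black knob, and the red knob down near it. I'll compare quill drop with foot drop using averaged depth.

```bash
cat > foot.py <<'E'
from h import *
from rig import read_camera
import sys
def hts(cs):
    W=np.nanmean([pts(c)[...,2] for c in cs],0); c=cs[0]; I=c["img"].astype(int)
    w=np.zeros(W.shape,bool); w[222:240,280:304]=1
    f=w&(I.min(-1)>140)&(I.max(-1)-I.min(-1)<30)
    f=cv2.erode(f.astype(np.uint8),np.ones((2,2)))>0
    z0=np.median(W[f]); f&=abs(W-z0)<6
    b=np.zeros(W.shape,bool); b[241:245,291:299]=1; 
    m=masks(c)["red"]; m[:165]=0;m[240:]=0;m[:,:280]=0;m[:,310:]=0
    zs=W[m]; t=np.nanpercentile(zs,80); top=m&(abs(W-t)<5)
    h=np.zeros(W.shape,bool); h[222:228,318:326]=1
    return f.sum(),W[f].mean(),np.median(W[f]),"block",np.median(W[b]),"red",top.sum(),np.median(W[top]),zs.mean(),"head",np.median(W[h])
if __name__=="__main__":
    print(hts([dict(np.load("scene0.npz"))])); 
    print(hts([read_camera("scene") for _ in range(12)]))
E
python3 foot.py; python3 s.py
```

```text
(np.int64(74), np.float64(94.26734578883288), np.float64(94.36101821423131), 'block', np.float64(69.29753773261695), 'red', np.int64(45), np.float64(261.0832414376729), np.float64(255.16079209073862), 'head', np.float64(191.0041859309565))
(np.int64(92), np.float64(78.78310711605346), np.float64(78.99919648615179), 'block', np.float64(68.69783923675197), 'red', np.int64(48), np.float64(244.61709511649929), np.float64(238.76601249853766), 'head', np.float64(191.20127141085692))
14.15 yaw 1.1849 turned 1.680 F [ 7.2 -2.  -0.4] tz 0.271 w 55.18
foot.py:5: RuntimeWarning: Mean of empty slice
  W=np.nanmean([pts(c)[...,2] for c in cs],0); c=cs[0]; I=c["img"].astype(int)
```

Contact is near 1.57 rad: about 1 mm of compression so far (roughly 4 N), and the torque rise agrees. I'll turn about 8° more, taking readings.

drive_tool(increments="0 0.3 0 0.7; 0 0.6 0 1.4; 0 0.6 0 2")

```text
clock: 14.45
ee_pos: [523.9, -21.9, 198.8]
eef_rot: [3.141, 0.0, 1.15]
contact_force: [4.5, -0.7, 1.2]
width: 55.7
finger_force: 30.0
```

```bash
python3 s.py
```

```text
14.45 yaw 1.1499 turned 1.715 F [ 4.5 -0.7  1.2] tz 0.388 w 55.72
```

drive_tool(increments="0 0 0 0.7; 0 0 0 1.4; 0 0 0 2")

```text
clock: 14.75
ee_pos: [523.9, -21.9, 198.7]
eef_rot: [3.141, 0.0, 1.115]
contact_force: [5.0, -0.7, 1.2]
width: 55.5
finger_force: 30.0
```

```bash
python3 s.py
```

```text
14.75 yaw 1.1149 turned 1.750 F [ 5.  -0.7  1.2] tz 0.433 w 55.53
```

drive_tool(increments="0 0 0 0.7; 0 0 0 1.4; 0 0 0 2")

```text
clock: 15.05
ee_pos: [524.0, -21.9, 198.8]
eef_rot: [3.141, -0.0, 1.08]
contact_force: [4.6, -1.6, 1.9]
width: 55.5
finger_force: 30.0
```

```bash
python3 s.py
```

```text
15.05 yaw 1.0801 turned 1.785 F [ 4.6 -1.6  1.9] tz 0.404 w 55.48
```

drive_tool(increments="0 0 0 0.7; 0 0 0 1.4; 0 0 0 2")

```text
clock: 15.35
ee_pos: [524.0, -22.0, 198.8]
eef_rot: [3.141, -0.0, 1.045]
contact_force: [5.9, -1.7, 0.7]
width: 55.6
finger_force: 30.0
```

```bash
python3 s.py; python3 foot.py 2>/dev/null
```

```text
15.35 yaw 1.0452 turned 1.820 F [ 5.9 -1.7  0.7] tz 0.429 w 55.59

(np.int64(74), np.float64(94.26734578883288), np.float64(94.36101821423131), 'block', np.float64(69.29753773261695), 'red', np.int64(45), np.float64(261.0832414376729), np.float64(255.16079209073862), 'head', np.float64(191.0041859309565))
(np.int64(92), np.float64(78.82509965948573), np.float64(78.96616362829607), 'block', np.float64(68.8225483950963), 'red', np.int64(43), np.float64(243.4663163161372), np.float64(237.4577400150376), 'head', np.float64(191.2258847295701))
```

Foot height has stopped changing (78.8 mm), so it is bearing at about 9 N. I'll nudge 1° more, hold, release and rise.

drive_tool(increments="0 0 0 0.7; 0 0 0 1.3; 0 0 0 1.3; 0 0 0 1.3; 0 0 0 1.3; 0 0 0 1.3")

```text
clock: 16.55
ee_pos: [524.1, -22.0, 198.8]
eef_rot: [3.141, -0.0, 1.023]
contact_force: [7.0, -2.1, 0.6]
width: 55.4
finger_force: 30.0
```

```bash
python3 s.py
```

```text
16.55 yaw 1.0227 turned 1.842 F [ 7.  -2.1  0.6] tz 0.300 w 55.42
```

drive_tool(increments="0 0 0 0; 0 0 0 0; 0 0 0 0; 0 0 0 0; 0 0 0 0; 0 0 0 0; 0 0 -5 0; 0 0 -20 0; 0 0 -45 0; 0 0 -80 0", fingers=1)

```text
clock: 17.55
ee_pos: [523.1, -21.7, 278.8]
eef_rot: [-3.139, 0.001, 1.023]
contact_force: [-0.3, -0.3, -0.6]
width: 92.8
finger_force: 0.0
```

drive_tool(increments="0 0 -40 -8.5; 0 0 -80 -17; 0 0 -100 -25.5; 0 0 -100 -34; 0 0 -100 -42.5; 0 0 -100 -51; 0 0 -100 -59.5; 0 0 -100 -68; 0 0 -100 -76.5; 0 0 -100 -85")

```text
clock: 18.55
ee_pos: [523.7, -21.7, 379.0]
eef_rot: [3.142, 0.0, 2.513]
contact_force: [0.1, -0.1, -0.2]
width: 93.0
finger_force: 0.0
```

drive_tool(increments="0 0 0 -8; 0 0 0 -15; 0 0 0 -15; 0 0 0 -15")

```text
clock: 18.95
ee_pos: [523.7, -21.7, 378.9]
eef_rot: [3.142, 0.0, 2.765]
contact_force: [0.1, -0.3, -0.3]
width: 92.9
finger_force: 0.0
```

```bash
python3 st.py; python3 foot.py 2>/dev/null; python3 - <<'E'
from h import *
from rig import read_camera
c=read_camera("wrist"); np.savez("wrist2.npz",**c); cv2.imwrite("pics/wrist2.png",c["img"][:,:,::-1])
for k,v in measure(c).items(): print(k,v)
E
```

```text
18.95 [-0.13   0.186  1.478 -0.     1.478 -1.325] [523.727 -21.742 378.883] [3.142 0.    2.765] [ 0.072 -0.256 -0.288] [-0.002  0.031 -0.048] 92.94239428729198 0.0 eff -0.27979519218206406
(np.int64(74), np.float64(94.26734578883288), np.float64(94.36101821423131), 'block', np.float64(69.29753773261695), 'red', np.int64(45), np.float64(261.0832414376729), np.float64(255.16079209073862), 'head', np.float64(191.0041859309565))
(np.int64(88), np.float64(78.93374746943522), np.float64(78.95666863209986), 'block', np.float64(68.93123582009707), 'red', np.int64(45), np.float64(243.09848905279), np.float64(237.28718934940446), 'head', np.float64(191.3143637045714))
fine_top (np.float64(244.78663830138765), (521.1688232421875, -23.817007064819336), 13.949633598327637)
green [557.82305884  -7.75445834]
line_deg -165.49719242241943
nline 38
coarse ((521.5306396484375, -23.28573989868164), 27.824687957763672)
head ((520.9954223632812, -23.912765502929688), (88.56340026855469, 245.93746948242188), 24.5162410736084)
```

View pics/wrist2.png

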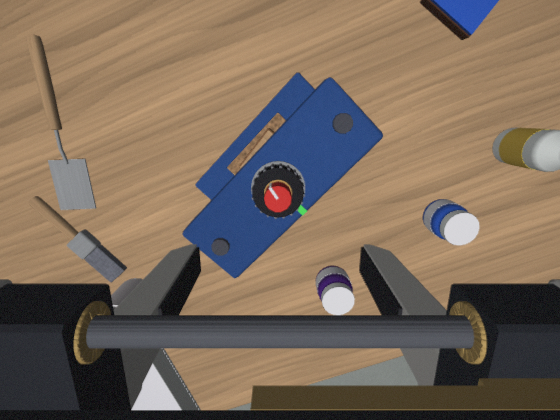

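The fine knob is undisturbed: its top is at (278,195) and its line still points up-left, about 171° short of the mark. Descending to grip it.

drive_tool(increments="0.7 -1.5 40 0; 0.7 -1.5 75 0; 0.7 -1.5 100 0; 0.7 -1.5 120 0; 0.7 -1.5 135 0; 0.7 -1.5 145 0; 0.7 -1.5 152 0; 0.7 -1.5 155 0; 0.7 -1.5 155 0")

```text
clock: 20.5
ee_pos: [522.7, -22.9, 223.8]
eef_rot: [3.142, 0.0, 2.769]
contact_force: [0.6, -0.1, -0.2]
width: 92.8
finger_force: 0.0
```

drive_tool(increments="0 0 0 0; 0 0 0 0; 0 0 0 0; 0 0 0 0; 0 0 0 0; 0 0 0 0; 0 0 0 0; 0 0 0 0; 0 0 0 0", fingers=0)

```text
clock: 21.4
ee_pos: [522.5, -23.2, 223.6]
eef_rot: [-3.141, -0.0, 2.769]
contact_force: [-2.0, -4.1, 1.7]
width: 27.2
finger_force: 30.0
```

```bash
python3 st.py
```

```text
21.4 [-0.133  0.296  1.715 -0.001  1.13  -1.331] [522.476 -23.186 223.648] [-3.141 -0.     2.769] [-2.033 -4.087  1.701] [-0.651  0.293  0.009] 27.17532499287815 30.006560683250427 eff -0.006967137451283634
```

drive_tool(increments="0 -0.3 0 2; 0 -0.5 0 6; 0 -0.5 0 11; 0 -0.5 0 16; 0 -0.5 0 21; 0 -0.5 0 26; 0 -0.5 0 31; 0 -0.5 0 36; 0 -0.5 0 41; 0 -0.5 0 45")

```text
clock: 22.4
ee_pos: [522.7, -23.2, 223.7]
eef_rot: [3.141, 0.0, 1.98]
contact_force: [0.8, 0.7, -0.2]
width: 27.3
finger_force: 30.0
```

```bash
python3 s.py
```

```text
22.40 yaw 1.9801 turned 0.885 F [ 0.8  0.7 -0.2] tz 0.081 w 27.25
```

drive_tool(increments="0 0 0 5; 0 0 0 10; 0 0 0 15; 0 0 0 20; 0 0 0 25; 0 0 0 30; 0 0 0 35; 0 0 0 40")

```text
clock: 23.2
ee_pos: [523.0, -23.2, 223.8]
eef_rot: [3.14, -0.001, 1.282]
contact_force: [3.6, 1.3, -1.4]
width: 27.0
finger_force: 30.0
```

```bash
python3 s.py; python3 foot.py 2>/dev/null|tail -1
```

```text
23.20 yaw 1.2818 turned 1.583 F [ 3.6  1.3 -1.4] tz 0.109 w 26.98

(np.int64(90), np.float64(78.66148446184592), np.float64(78.70275011642397), 'block', np.float64(68.56884365661547), 'red', np.int64(39), np.float64(243.2707246439788), np.float64(237.54123790817908), 'head', np.float64(191.33567482244962))
```

drive_tool(increments="0 0.5 0 5; 0 0.5 0 10; 0 0.5 0 15; 0 0.5 0 20; 0 0.5 0 25; 0 0.5 0 30; 0 0.5 0 35; 0 0.5 0 40; 0 0.5 0 45; 0 0.5 0 45")

```text
clock: 24.8
ee_pos: [523.2, -23.6, 223.8]
eef_rot: [3.141, -0.001, 0.5]
contact_force: [5.3, 0.7, -0.8]
width: 27.4
finger_force: 30.0
```

```bash
python3 s.py
```

```text
24.80 yaw 0.4999 turned 2.365 F [ 5.3  0.7 -0.8] tz -0.024 w 27.39
```

drive_tool(increments="0 0 0 5; 0 0 0 10; 0 0 0 15; 0 0 0 20; 0 0 0 25; 0 0 0 30; 0 0 0 35; 0 0 0 39; 0 0 0 41; 0 0 0 41")

```text
clock: 25.8
ee_pos: [523.2, -23.9, 223.9]
eef_rot: [3.141, -0.001, -0.213]
contact_force: [4.9, -2.2, -1.1]
width: 27.3
finger_force: 30.0
```

```bash
python3 s.py
```

```text
25.80 yaw -0.2130 turned 3.078 F [ 4.9 -2.2 -1.1] tz -0.006 w 27.32
```

drive_tool(increments="0 0 0 0; 0 0 0 0; 0 0 0 0; 0 0 0 0; 0 0 0 0; 0 0 0 0; 0 0 -5 0; 0 0 -20 0; 0 0 -45 0; 0 0 -80 0", fingers=1)

```text
clock: 26.8
ee_pos: [522.2, -23.4, 303.8]
eef_rot: [3.141, 0.003, -0.216]
contact_force: [0.8, -0.4, -0.6]
width: 92.6
finger_force: 0.0
```

drive_tool(increments="0 0 -35 -8.5; 0 0 -65 -17; 0 0 -75 -25.5; 0 0 -75 -34; 0 0 -75 -42.5; 0 0 -75 -51; 0 0 -75 -59.5; 0 0 -75 -68; 0 0 -75 -76.5; 0 0 -75 -85")

```text
clock: 27.8
ee_pos: [522.8, -23.5, 379.1]
eef_rot: [3.141, -0.0, 1.274]
contact_force: [-0.8, -0.3, 0.4]
width: 92.8
finger_force: 0.0
```

drive_tool(increments="0 0 0 -8.5; 0 0 0 -17; 0 0 0 -25.5; 0 0 0 -34; 0 0 0 -42.5; 0 0 0 -51; 0 0 0 -59.5; 0 0 0 -68; 0 0 0 -76.5; 0 0 0 -85")

```text
clock: 28.8
ee_pos: [522.8, -23.5, 379.0]
eef_rot: [3.142, 0.0, 2.758]
contact_force: [-0.7, -0.4, -0.3]
width: 92.8
finger_force: 0.0
```

```bash
python3 st.py; python3 foot.py 2>/dev/null|tail -1; python3 - <<'E'
from h import *
from rig import read_camera
c=read_camera("wrist"); np.savez("wrist3.npz",**c); cv2.imwrite("pics/wrist3.png",c["img"][:,:,::-1])
for k,v in measure(c).items(): print(k,v)
E
```

```text
28.8 [-0.134  0.184  1.48   0.     1.477 -1.321] [522.795 -23.474 379.015] [3.142 0.    2.758] [-0.665 -0.446 -0.337] [-0.035 -0.052  0.016] 92.83052992761064 0.0 eff 2.4516286700963974
(np.int64(86), np.float64(78.82871343014565), np.float64(78.86150562205756), 'block', np.float64(68.96394712106505), 'red', np.int64(41), np.float64(243.26251012541658), np.float64(237.6776683569084), 'head', np.float64(191.2588966682656))
fine_top (np.float64(244.89836984649048), (521.7199096679688, -23.950265884399414), 13.526280403137207)
green [558.05806709  -7.66143929]
line_deg 19.761770538978258
nline 26
coarse ((521.5667114257812, -23.933147430419922), 27.80506134033203)
head ((521.01708984375, -24.010025024414062), (88.58433532714844, 246.047119140625), 24.51369285583496)
```

View pics/wrist3.png

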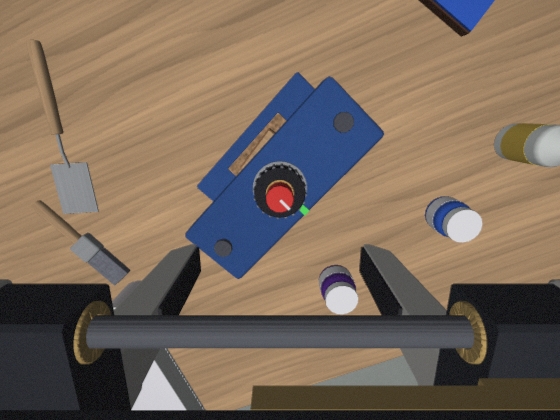

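The line points from the red top (280,198) to the green mark (305,211), about 5° past at most. A quick independent check of the line's direction, then hand in.

```bash
python3 - <<'E'
from h import *
from rig import read_camera
for f in ["wrist1","wrist2","wrist3"]:
    c=dict(np.load(f+".npz")); r=measure(c); z,ctr,_=r["fine_top"]
    m=masks(c)["white"]|((c["img"][...,1]>110)&(c["img"][...,2]>110))
    L=np.array([ray(c,u,v,z)[:2] for v,u in np.argwhere(m)[:]])
    L=L[np.hypot(*(L-ctr).T)<12.5].astype(np.float32)
    vx,vy,_,_=cv2.fitLine(L,cv2.DIST_L2,0,.01,.01).ravel(); print(f,len(L),np.degrees(np.arctan2(vy,vx)))
E
```

```text
wrist1 53 11.790302
wrist2 48 11.837608
wrist3 40 21.407442
```

```bash
python3 -c "
from rig import workorder
print(workorder.finish_job())"
```

```text
the job is handed in; nothing more can be done
None
```

The block is clamped and the job is handed in, but it returned no verdict: I estimate about 10 N from the coarse knob, about 23 N now on the block, and the white line about 0.05–0.08 rad past the green mark (limit 0.2), with the gripper clear.

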